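Find the rocking corner of the welding jig plate and shim it

TASK

The aluminium welding jig plate rocks: one of its four corners has no firm foot. With closed fingertips press down on the round lands at the plate's corners, one after another, until you find the corner that sinks, then press the hinged steel shim leaf beside that corner down flat with a fingertip. Leave the other three shims standing, do not lift or shove the plate, and leave everything else where it is.

Things in the scene. Friction and masses are not known exactly. Their poses are not given: they have to be found in the camera images.
- base: Jig base, a dark steel slab 190 (x) x 370 (y) x 12 mm bolted to the table; origin at the centre of its underside, z up; its x points away from the robot and y to the robot's left, turned by up to 0.3 rad. It cannot move. 'near/far, left/right' below are in this frame.
- plate: Loose aluminium jig plate 180 (x) x 200 (y) x 10 mm, 0.95 kg, with a grey T-shaped weld coupon (110 mm long in x, 50 mm wide, standing 42 mm over the plate) bolted in the middle. Origin at the centre of its underside, z up, 50 mm above the table. It lies on four feet; three are firm, under one the support is short, so that only this corner gives.
- corner_1 (a point): near left corner of the plate: centre of the top face of a round raised land (22 mm across, 2 mm high) right above that corner's foot, 62 mm above the table while the plate is level. A firm corner gives under 1.5 mm; the one that rocks sinks 4 to 5 mm under 2 to 4 N, then stops hard, and comes back up by itself. Push on the land.
- pad_1 (a point): near left shim: a bare steel leaf, 24 mm wide, 4 mm thick, standing about 45 deg up and outward (base +y) from a hinge 8 mm outside the plate's edge, 44 mm above the table; free end 62 mm from the hinge. This point: on its upper face, 45 mm from the hinge. Push straight down here; flat, its upper face is level, 46 mm above the table.
- shim_1 (a joint): Angle (rad) of the near left shim leaf: 0 standing (0.85 rad above level), 0.85 flat on its stop; starts at 0 to 0.1. A stiff hinge: about 5 N at the pad moves it, it stays where it is left. As it folds down its short inner toe comes up under the plate and carries that corner.
- foot_1 (a joint): How far (m) the steel cap of the foot under the near left corner has been pushed in: 0 is out, 0.0045 is fully in. It goes in only if the plate's corner sinks on it, and stays in.
- corner_2 (a point): far left corner of the plate: centre of the top face of a round raised land (22 mm across, 2 mm high) right above that corner's foot, 62 mm above the table while the plate is level. A firm corner gives under 1.5 mm; the one that rocks sinks 4 to 5 mm under 2 to 4 N, then stops hard, and comes back up by itself. Push on the land.
- pad_2 (a point): far left shim: a bare steel leaf, 24 mm wide, 4 mm thick, standing about 45 deg up and outward (base +y) from a hinge 8 mm outside the plate's edge, 44 mm above the table; free end 62 mm from the hinge. This point: on its upper face, 45 mm from the hinge. Push straight down here; flat, its upper face is level, 46 mm above the table.
- shim_2 (a joint): Angle (rad) of the far left shim leaf: 0 standing (0.85 rad above level), 0.85 flat on its stop; starts at 0 to 0.1. A stiff hinge: about 5 N at the pad moves it, it stays where it is left. As it folds down its short inner toe comes up under the plate and carries that corner.
- foot_2 (a joint): How far (m) the steel cap of the foot under the far left corner has been pushed in: 0 is out, 0.0045 is fully in. It goes in only if the plate's corner sinks on it, and stays in.
- corner_3 (a point): far right corner of the plate: centre of the top face of a round raised land (22 mm across, 2 mm high) right above that corner's foot, 62 mm above the table while the plate is level. A firm corner gives under 1.5 mm; the one that rocks sinks 4 to 5 mm under 2 to 4 N, then stops hard, and comes back up by itself. Push on the land.
- pad_3 (a point): far right shim: a bare steel leaf, 24 mm wide, 4 mm thick, standing about 45 deg up and outward (base -y) from a hinge 8 mm outside the plate's edge, 44 mm above the table; free end 62 mm from the hinge. This point: on its upper face, 45 mm from the hinge. Push straight down here; flat, its upper face is level, 46 mm above the table.
- shim_3 (a joint): Angle (rad) of the far right shim leaf: 0 standing (0.85 rad above level), 0.85 flat on its stop; starts at 0 to 0.1. A stiff hinge: about 5 N at the pad moves it, it stays where it is left. As it folds down its short inner toe comes up under the plate and carries that corner.
- foot_3 (a joint): How far (m) the steel cap of the foot under the far right corner has been pushed in: 0 is out, 0.0045 is fully in. It goes in only if the plate's corner sinks on it, and stays in.
- corner_4 (a point): near right corner of the plate: centre of the top face of a round raised land (22 mm across, 2 mm high) right above that corner's foot, 62 mm above the table while the plate is level. A firm corner gives under 1.5 mm; the one that rocks sinks 4 to 5 mm under 2 to 4 N, then stops hard, and comes back up by itself. Push on the land.
- pad_4 (a point): near right shim: a bare steel leaf, 24 mm wide, 4 mm thick, standing about 45 deg up and outward (base -y) from a hinge 8 mm outside the plate's edge, 44 mm above the table; free end 62 mm from the hinge. This point: on its upper face, 45 mm from the hinge. Push straight down here; flat, its upper face is level, 46 mm above the table.
- shim_4 (a joint): Angle (rad) of the near right shim leaf: 0 standing (0.85 rad above level), 0.85 flat on its stop; starts at 0 to 0.1. A stiff hinge: about 5 N at the pad moves it, it stays where it is left. As it folds down its short inner toe comes up under the plate and carries that corner.
- foot_4 (a joint): How far (m) the steel cap of the foot under the near right corner has been pushed in: 0 is out, 0.0045 is fully in. It goes in only if the plate's corner sinks on it, and stays in.
- magnet: Bystander, steel cylinder 32 across, 30 high, standing on the base between the two left shims (mm); origin at its underside. Leave alone.
- block: Bystander, dark steel block 30 x 40 x 28, standing on the base between the two right shims (mm); origin at its underside. Leave alone.
- spray: Bystander, can 60 across, 170 high (mm); origin at its underside. Leave alone.
- hammer: Bystander, hand hammer lying on the table (mm); origin at its underside. Leave alone.
- brush: Bystander, brush lying on the table (mm); origin at its underside. Leave alone.
- tip_tray: Bystander, grey tray 100 x 150 x 35 (mm); origin at its underside. Leave alone.

How it is judged:
On the way, in this order (a step that is already met when the one before it is completed fails the run):
1. a fingertip presses the plate and the corner that rocks sinks onto its low foot (contact force between the fingers and plate above 0.5 N and value of joint any of foot_1, foot_2, foot_3, foot_4 above 0.003 m), for 0.05 s.
2. the shim beside that same corner is pressed flat, the other three still standing (((value of joint foot_1 above 0.003 m and value of joint shim_1 above 0.74 rad and value of joint each of shim_2, shim_3, shim_4 below 0.35 rad) or (value of joint foot_2 above 0.003 m and value of joint shim_2 above 0.74 rad and value of joint each of shim_1, shim_3, shim_4 below 0.35 rad) or (value of joint foot_3 above 0.003 m and value of joint shim_3 above 0.74 rad and value of joint each of shim_1, shim_2, shim_4 below 0.35 rad) or (value of joint foot_4 above 0.003 m and value of joint shim_4 above 0.74 rad and value of joint each of shim_1, shim_2, shim_3 below 0.35 rad))), for 0.2 s.
At the end, for the whole second after the job is handed in: The shim at the corner that was found to sink is flat (within 0.11 rad of its stop), the other three shims still stand (pushed down by less than 0.35 rad), and the plate lies still and level (within 0.02 rad, 2.5 mm) within 8 mm of where it lay on the base (((value of joint foot_1 above 0.003 m and value of joint shim_1 above 0.74 rad and value of joint each of shim_2, shim_3, shim_4 below 0.35 rad) or (value of joint foot_2 above 0.003 m and value of joint shim_2 above 0.74 rad and value of joint each of shim_1, shim_3, shim_4 below 0.35 rad) or (value of joint foot_3 above 0.003 m and value of joint shim_3 above 0.74 rad and value of joint each of shim_1, shim_2, shim_4 below 0.35 rad) or (value of joint foot_4 above 0.003 m and value of joint shim_4 above 0.74 rad and value of joint each of shim_1, shim_2, shim_3 below 0.35 rad)) and angle between plate's own z axis and vertical below 0.02 rad and z of plate in the frame of base between 0.0475 and 0.0525 m and x of plate in the frame of base between -0.008 and 0.008 m and y of plate in the frame of base between -0.008 and 0.008 m and linear speed of plate below 0.02 m/s); the robot touches nothing.
It fails at once if the plate is lifted or tipped off its feet (z of plate in the frame of base above 0.06 m or angle between plate's own z axis and vertical above 0.12 rad).
It fails at once if the plate is shoved more than 15 mm (distance of plate from where it was at the start of the episode above 0.015 m).
It fails at once if a bystander is moved by more than 25 mm (distance of any of magnet, block, spray, hammer, brush, tip_tray from where it was at the start of the episode above 0.025 m).
It also fails if it takes over 51 s, if anything falls off the work surface, if the arm or the gripper's body presses on something with over 40 N, if the wrist force passes 120 N, or if a joint passes its speed limit or range.

ROBOT

A 6-joint arm with a two-finger parallel gripper is mounted at the origin on the work surface. World frame = base frame: x ahead of the robot, y to its left, z up, the work surface at z = 0. Lengths are in m, angles in rad, forces in N, time in s.
With the tool pointing down it reaches from about 0.375 to 0.9 m from the base axis. Payload 3.1 kg.
Tool frame: the origin (TCP) lies between the finger pads; the fingertips stand 25 mm ahead of it and the grasp point (between the pads) lies 6 mm ahead of it; y points along the fingers, x is the direction in which the jaws open and shut, and the axes are right-handed (so a half turn about y gives the same grasp; the last joint's range is limited). The gripper opens to 87 mm and grips with 3 to 60 N. Pads are 19 mm wide; open, the fingers measure 117 mm over their backs; the gripper's body (75 mm by 190 mm) begins 51 mm behind the grasp point.
Start: joints at [1.157, 0.527, 1.433, -0, 1.181, -0.178], TCP at [0.146, 0.608, 0.248] pointing down, gripper open.
Joint ranges: [-3.08, 3.08], [-0.75, 2.2], [0.22, 2.44], [-1.43, 4.57], [0, 2.65], [-2.85, 2.85]. Speed limits (rad/s): [2.79, 2.79, 3.14, 3.14, 3.14, 3.14].

INTERFACE

Orientations are given as a unit quaternion [x, y, z, w].
In Python, from rig import robot gives the robot as it stands.
- The arm moves only by the tool carry_out, never from a script. Its argument "moves" is a list of rows, each a list of 7 numbers: the opening, from 0 (shut) to 1 (fully open), then the shift along the tool's x, y, z in cm, then the turn, a rotation vector about the tool's x, y, z in rad. In form: [[grip, x, y, z, rx, ry, rz], ...]. A call has 1 to 20 rows; each row is the pose to reach, as a shift and turn from the pose commanded when the call began, along the tool's axes at that moment; what a row does not reach only later rows make up. A row lasts 1/10 s, in which the tool goes at most 50 mm and 8.59 degrees, less where a joint would pass 70% of its speed; a pose out of reach is approached as far as the arm can. A call with a gripper value outside its range is refused whole. The fingers move at their own pace and stop on an object; "force" is the grip in N (left out, the last holds). Time passes only in rows, so rows that repeat a pose let the fingers close. It gives the time, the measured TCP pose, the force and the opening at its end, in the units of the state.
- robot.get_obs(): the state, without advancing time (a new reading comes with each control period).
- robot.camera(name): name is "side" or "top"; returns the picture (400x640x3 uint8, red, green, blue); there is no depth.
- robot.camera_params(name): a dict with "fx", "fy", "cx", "cy" (pixels), "extrinsics" (4x4, takes a point from camera to world coordinates). Camera axes: x right, y down, z forward; pixel columns grow to the right and rows downward; lengths in m; the calibration is good to about 2 mm. A picture is of the moment at which its call begins. camera_params takes no time and is no camera call.
- robot.hand_in(): hands the job in, once; it reports no verdict.
The state is a dict: "time": time; "q": joint angles; "joint_velocities": joint speeds; "joint_torque": joint torques, N m; "position": TCP position; "tool_rot": TCP orientation; "ft_force": force on the tool from outside, world axes, zero at the start; "moment": the same for the moment, N m; "grip_width": finger opening in m.
Only numpy, scipy, OpenCV 4.12 (cv2) and the standard library are available. Lean on these libraries where they do the work, as an engineer would, in place of code of your own. Each camera call takes 0.05 s, during which the arm holds its last target.

## Working session

There is one attempt and no reset: what is moved stays moved. The work goes in short steps, Python scripts to look and compute and a tool call to move; the robot and the scene stay as the last step left them, time stands still between calls to the robot, and variables do not carry over. Pictures are saved under pics/ and viewed, and the job is handed in when it is done.

Besides the shell and the picture viewer there is one more tool, called after "Call:" by a JSON object that holds its "op" and its "data", one argument or row to a line. carry_out: Moves the arm, as the interface text tells. Its arguments: {"type":"object","properties":{"moves":{"type":"array"},"force":{"type":"number"}},"required":["moves"]}

```bash
ls; mkdir -p pics
python3 - <<'E'
from rig import robot
import cv2
o=robot.get_obs()
for k,v in o.items(): print(k,v)
for n in("side","top"):
    im=robot.camera(n); cv2.imwrite(f"pics/{n}0.png",im[:,:,::-1]); p=robot.camera_params(n); print(n,p)
E
```

```text
pics
time 0.0
q [ 1.15652017e+00  5.28478357e-01  1.43388651e+00 -3.09843725e-05
  1.18138545e+00 -1.78478725e-01]
joint_velocities [ 0.00012293  0.00064748 -0.00013028 -0.00055607 -0.00040012  0.00150232]
joint_torque [ 3.31017209e-04 -4.40035987e+01 -1.76597482e+01  6.32011145e-02
  5.79392700e-02 -1.64493131e-04]
position [0.14570349 0.60708931 0.24656911]
tool_rot [ 0.55570628  0.43705045 -0.43838781 -0.55497168]
ft_force [-0.12509454  0.02638016  0.15685789]
moment [-0.03598358  0.03229199  0.00145384]
grip_width 0.08691249751184889
side {'fx': 436.49562835564893, 'fy': 436.49562835564893, 'cx': 317.59168498728746, 'cy': 205.13727471248885, 'extrinsics': array([[-0.90269549, -0.30422328,  0.30428449,  0.20487392],
       [-0.4298553 ,  0.66901947, -0.60633108,  0.66079494],
       [-0.01911222, -0.67813063, -0.73469284,  0.89006819],
       [ 0.        ,  0.        ,  0.        ,  1.        ]])}
top {'fx': 490.6380156920743, 'fy': 490.6380156920743, 'cx': 312.32486223679484, 'cy': 196.40525380943652, 'extrinsics': array([[-0.0060822 , -0.98871631,  0.14967653,  0.34443707],
       [-0.99966634,  0.00225415, -0.0257319 ,  0.01324623],
       [ 0.02510416, -0.14978309, -0.98840012,  1.51142732],
       [ 0.        ,  0.        ,  0.        ,  1.        ]])}
```

View pics/side0.png

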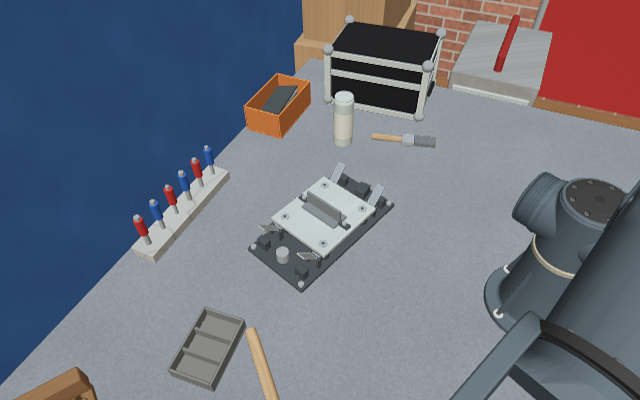

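View pics/top0.png

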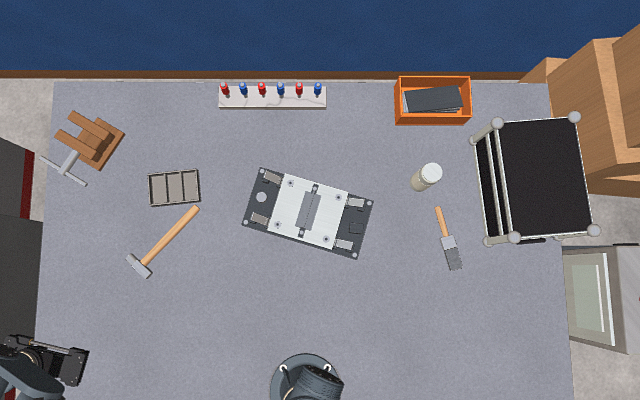

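Run:
```python
from rig import robot
from scipy.spatial.transform import Rotation as R
o=robot.get_obs()
print(R.from_quat(o['tool_rot']).as_matrix().round(3))
```

```text
[[ 0.234 -0.001 -0.972]
 [ 0.972 -0.002  0.234]
 [-0.002 -1.     0.   ]]
```

The top view shows the jig at about (307,212), turned slightly, with lands as dark-centred spots near (290,183), (276,226), (341,196) and (327,240). I'll zoom in and segment it.

```bash
cat > h.py <<'E'
import numpy as np
from rig import robot
def ray(n,uv,z):
    p=robot.camera_params(n);E=p['extrinsics']
    d=E[:3,:3]@np.array([(uv[0]-p['cx'])/p['fx'],(uv[1]-p['cy'])/p['fy'],1]);o=E[:3,3]
    return o+d*(z-o[2])/d[2]
def proj(n,P):
    p=robot.camera_params(n);E=p['extrinsics']
    c=E[:3,:3].T@(np.array(P)-E[:3,3]);return np.array([p['fx']*c[0]/c[2]+p['cx'],p['fy']*c[1]/c[2]+p['cy']])
E
python3 - <<'E'
import cv2,numpy as np
from h import *
a=cv2.imread("pics/top0.png");b=cv2.imread("pics/side0.png")
cv2.imwrite("pics/topz.png",cv2.resize(a[155:271,232:382],None,fx=5,fy=5,interpolation=cv2.INTER_CUBIC))
cv2.imwrite("pics/sidez.png",cv2.resize(b[155:295,240:400],None,fx=4,fy=4,interpolation=cv2.INTER_CUBIC))
roi=a[155:271,232:382].astype(int); 
m=(roi.min(2)>195).astype(np.uint8)
m=cv2.morphologyEx(m,cv2.MORPH_CLOSE,np.ones((9,9)))
m=cv2.morphologyEx(m,cv2.MORPH_OPEN,np.ones((11,11)))
cs,_=cv2.findContours(m,0,2);c=max(cs,key=cv2.contourArea)
r=cv2.minAreaRect(c);bx=cv2.boxPoints(r)+[232,155]
W=np.array([ray("top",q,.06) for q in bx]);print(bx,W.round(4),W.mean(0))
for i in range(4):
    d=W[(i+1)%4]-W[i];print(np.linalg.norm(d),np.degrees(np.arctan2(d[1],d[0])))
E
```

```text
[[299.35064697 240.11565399]
 [314.46470642 182.40742111]
 [350.20370483 191.76763153]
 [335.08964539 249.4758606 ]] [[ 0.4339  0.0146  0.06  ]
 [ 0.6068 -0.0312  0.06  ]
 [ 0.5781 -0.1384  0.06  ]
 [ 0.4058 -0.0907  0.06  ]] [ 0.50613135 -0.06145236  0.06      ]
0.17888455069074125 -14.830960302346446
0.1109650688982439 -104.99994679255056
0.17870669512069912 164.51698687146612
0.10893095143681845 75.09653372430458
```

View pics/topz.png

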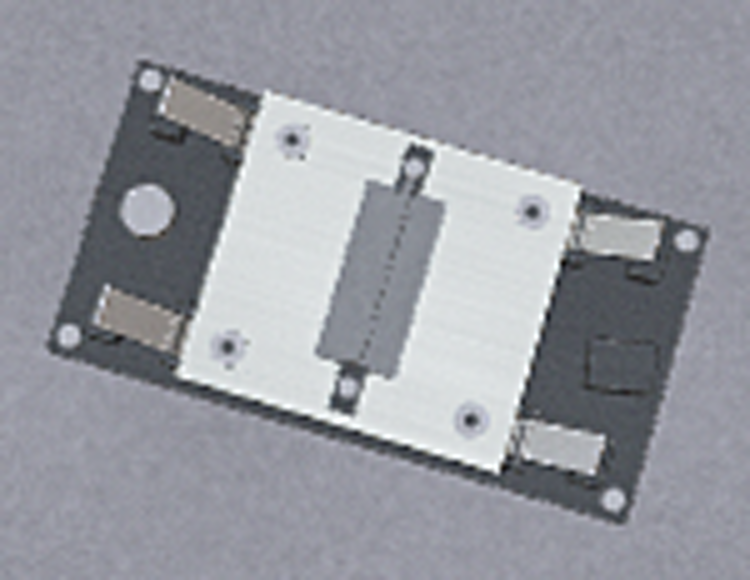

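View pics/sidez.png

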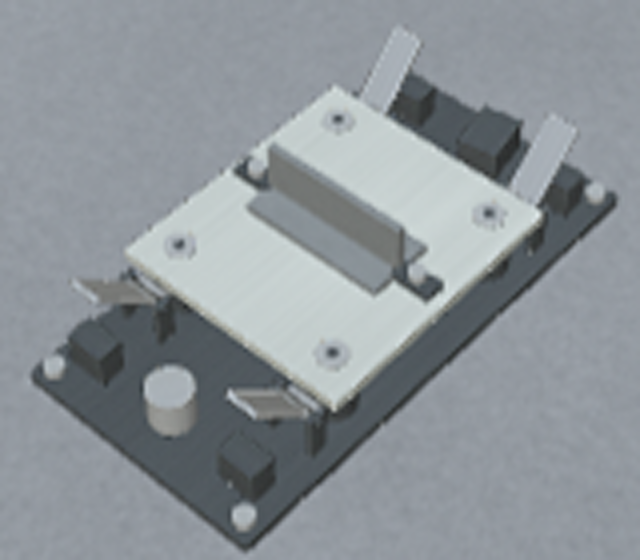

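Run:
```python
from h import *
from scipy.spatial.transform import Rotation as R
Z=lambda p:(np.array(p)+.5)/5-.5+[232,155]
S=lambda p:(np.array(p)+.5)/4-.5+[240,155]
L={1:(228,347),2:(291,140),3:(533,212),4:(470,420)}
LS={1:(333,353),2:(179,245),3:(338,120),4:(489,214)}
T={i:ray("top",Z(L[i]),.062) for i in L}; U={i:ray("side",S(LS[i]),.062) for i in L}
for i in L: print(i,T[i].round(4),U[i].round(4))
for N,D in(("top",T),("side",U)):
    c=sum(D.values())/4; v=(D[2]+D[3]-D[1]-D[4])/2; w=(D[1]+D[2]-D[3]-D[4])/2
    print(N,c.round(4),np.hypot(*v[:2]),np.hypot(*w[:2]),np.degrees(np.arctan2(v[1],v[0])),np.degrees(np.arctan2(w[1],w[0]))-90)
pc=np.array([ray("top",Z(p),.06) for p in((263,92),(580,187),(500,472),(178,377))]);print("plate",pc.mean(0).round(4),[np.linalg.norm(pc[i]-pc[i-1]).round(4) for i in range(4)])
bc=np.array([ray("top",Z(p),.012) for p in((140,60),(709,229),(626,522),(49,347))]);print("base",bc.mean(0).round(4),[np.linalg.norm(bc[i]-bc[i-1]).round(4) for i in range(4)])
c=sum(T.values())/4; v=T[2]+T[3]-T[1]-T[4]; a=np.arctan2(v[1],v[0]);M=np.array([[np.cos(a),np.sin(a)],[-np.sin(a),np.cos(a)]])
# leaf outlines free ends/hinge ends top zoom: (outer mid, inner mid)
for i,o,n in((1,(100,302),(182,335)),(2,(166,97),(243,127)),(3,(659,241),(580,234)),(4,(603,456),(520,440))):
    P=ray("top",Z(o),.0906+.001);Q=ray("top",Z(n),.046)
    print("leaf",i,"outer",(M@(P-c)[:2]).round(4),"inner",(M@(Q-c)[:2]).round(4))
for nm,uv,z in(("spray top",(432,170),.17),("spray bottom",(419,186),0),("magnet",Z((148,210)),.042),("block",Z((622,366)),.04)):
    P=ray("top",uv,z);print(nm,P.round(3),(M@(P-c)[:2]).round(3))
print(ray("side",(344,97),.17),ray("side",(344,140),0))
```

```text
1 [0.4816 0.08   0.062 ] [0.4835 0.083  0.062 ]
2 [0.6059 0.0428 0.062 ] [0.6085 0.0456 0.062 ]
3 [ 0.562  -0.1019  0.062 ] [ 0.5642 -0.0979  0.062 ]
4 [ 0.4378 -0.0629  0.062 ] [ 0.4402 -0.0601  0.062 ]
top [ 0.5218 -0.0105  0.062 ] 0.12992802261366576 0.15035523157283562 -17.039265715633483 -16.966558094299288
side [ 0.5241 -0.0074  0.062 ] 0.1300141852416384 0.14986581198621107 -16.81299934052847 -17.010183824978768
plate [ 0.5211 -0.0105  0.06  ] [np.float64(0.1786), np.float64(0.199), np.float64(0.1773), np.float64(0.1982)]
base [ 0.5224 -0.0114  0.012 ] [np.float64(0.1868), np.float64(0.3687), np.float64(0.1881), np.float64(0.3676)]
leaf 1 outer [-0.0637  0.1514] inner [-0.0648  0.1043]
leaf 2 outer [0.063  0.1513] inner [0.0666 0.107 ]
leaf 3 outer [ 0.0652 -0.1503] inner [ 0.0632 -0.1071]
leaf 4 outer [-0.0649 -0.1533] inner [-0.0665 -0.1072]
spray top [ 0.622 -0.358  0.17 ] [ 0.197 -0.303]
spray bottom [ 0.606 -0.362  0.   ] [ 0.183 -0.311]
magnet [0.567 0.13  0.042] [0.002 0.147]
block [ 0.471 -0.156  0.04 ] [-0.006 -0.154]
[ 0.61704343 -0.35122044  0.17      ] [ 6.18693286e-01 -3.66040988e-01 -1.11022302e-16]
```

```bash
cat >> h.py <<'E'
from scipy.spatial.transform import Rotation as R
C=np.array([.5230,-.0090]);A=np.radians(-17)
def bw(x,y,z): 
    return np.array([C[0]+x*np.cos(A)-y*np.sin(A),C[1]+x*np.sin(A)+y*np.cos(A),z])
def inb(p):
    d=np.array(p[:2])-C;return np.array([d[0]*np.cos(A)+d[1]*np.sin(A),-d[0]*np.sin(A)+d[1]*np.cos(A)])
def go(x,y,ztip):
    o=robot.get_obs();Q=R.from_quat(o['tool_rot'])
    t=bw(x,y,ztip+.025);d=Q.inv().apply(t-o['position'])
    # desired: jaw along base y, tool y down
    by=np.array([-np.sin(A),np.cos(A),0]);yy=np.array([0,0,-1.]);D=R.from_matrix(np.c_[by,yy,np.cross(by,yy)])
    print("t",round(o['time'],2),"pos",o['position'].round(4),"base",inb(o['position']).round(4),"F",o['ft_force'].round(2),"target",t.round(4),"shift cm",(d*100).round(2),"turn",(Q.inv()*D).as_rotvec().round(3))
E
python3 -c "
from h import *
go(-.065,.075,.085)"
```

```text
t 0.1 pos [0.1457 0.6071 0.2467] base [-0.5409  0.4789] F [ 0.23 -0.58 -0.04] target [0.4828 0.0817 0.11  ] shift cm [-43.19  13.74 -45.05] turn [-0.     0.061 -0.002]
```

Call:
{"op": "carry_out", "data": {
  "moves": [
    [0,-43.2,3,-45,0,0.061,0],
    [0,-43.2,3,-45,0,0.061,0],
    [0,-43.2,3,-45,0,0.061,0],
    [0,-43.2,3,-45,0,0.061,0],
    [0,-43.2,3,-45,0,0.061,0],
    [0,-43.2,3,-45,0,0.061,0],
    [0,-43.2,3,-45,0,0.061,0],
    [0,-43.2,3,-45,0,0.061,0],
    [0,-43.2,3,-45,0,0.061,0],
    [0,-43.2,3,-45,0,0.061,0],
    [0,-43.2,3,-45,0,0.061,0],
    [0,-43.2,3,-45,0,0.061,0],
    [0,-43.2,3,-45,0,0.061,0],
    [0,-43.2,3,-45,0,0.061,0],
    [0,-43.2,8,-45,0,0.061,0],
    [0,-43.2,13,-45,0,0.061,0],
    [0,-43.2,13.7,-45,0,0.061,0],
    [0,-43.2,13.7,-45,0,0.061,0],
    [0,-43.2,13.7,-45,0,0.061,0]
  ]
}}

```text
time: 2.0
position: [0.4835, 0.0831, 0.1122]
tool_rot: [0.569, 0.422, -0.42, -0.568]
ft_force: [0.1, -0.2, 0.3]
grip_width: 0.0003
```

Run:
```python
from h import *
import cv2
go(-.065,.075,.064);print(robot.get_obs()['grip_width'])
for n in("side",):
    im=robot.camera(n); cv2.imwrite(f"pics/{n}1.png",cv2.resize(im[130:310,220:420,::-1],None,fx=3,fy=3,interpolation=cv2.INTER_CUBIC))
```

```text
t 2.0 pos [0.4835 0.0831 0.1122] base [-0.0647  0.0765] F [ 0.09 -0.25  0.33] target [0.4828 0.0817 0.089 ] shift cm [-0.15  2.32  0.03] turn [0.003 0.001 0.001]
0.0002798621073038445
```

View pics/side1.png

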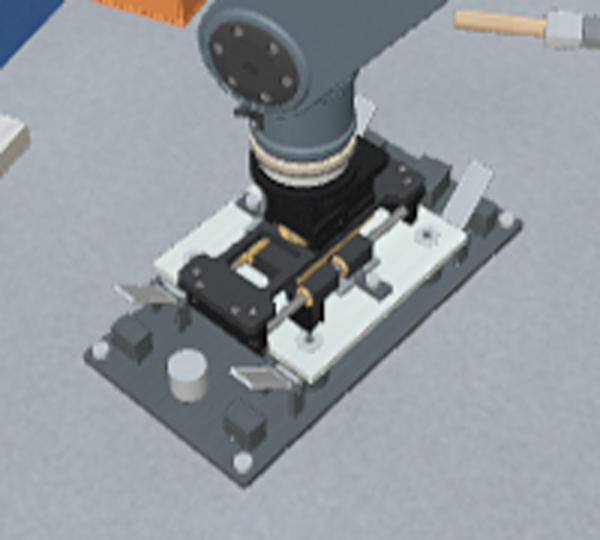

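The shut fingertips hang just above land 1 (crop pixel 310,340), and all four leaves are standing. I'll press now.

Call:
{"op": "carry_out", "data": {
  "moves": [
    [0,-0.1,1.5,0,0,0,0],
    [0,-0.1,2.2,0,0,0,0],
    [0,-0.1,2.4,0,0,0,0],
    [0,-0.1,2.5,0,0,0,0],
    [0,-0.1,2.6,0,0,0,0],
    [0,-0.1,2.6,0,0,0,0]
  ]
}}

```text
time: 2.65
position: [0.4829, 0.0817, 0.0873]
tool_rot: [0.569, 0.421, -0.42, -0.568]
ft_force: [-2.0, 0.3, 15.4]
grip_width: 0.0003
```

Call:
{"op": "carry_out", "data": {
  "moves": [
    [0,0,-2,0,0,0,0],
    [0,0,-2,-4,0,0,0],
    [0,0,-2,-8.5,0,0,0],
    [0,0,-2,-13,0,0,0],
    [0,0,-2,-13,0,0,0],
    [0,0,-2,-13,0,0,0],
    [0,0,-1,-13,0,0,0],
    [0,0,-0.4,-13,0,0,0],
    [0,0,-0.2,-13,0,0,0],
    [0,0,-0.1,-13,0,0,0],
    [0,0,0,-13,0,0,0],
    [0,0,0,-13,0,0,0]
  ]
}}

```text
time: 3.85
position: [0.6064, 0.0437, 0.0845]
tool_rot: [-0.568, -0.421, 0.421, 0.568]
ft_force: [-0.6, 0.5, 1.6]
grip_width: 0.0007
```

```bash
python3 -c "
from h import *
go(.065,.075,.060)"
```

```text
t 3.85 pos [0.6064 0.0437 0.0845] base [0.0644 0.0748] F [-0.59  0.49  1.56] target [0.6071 0.0437 0.085 ] shift cm [ 0.02 -0.05 -0.06] turn [-0.  0. -0.]
```

Call:
{"op": "carry_out", "data": {
  "moves": [
    [0,0,0.1,0,0,0,0],
    [0,0,0.2,0,0,0,0],
    [0,0,0.2,0,0,0,0]
  ]
}}

```text
time: 4.15
position: [0.6069, 0.0436, 0.0831]
tool_rot: [0.569, 0.421, -0.42, -0.568]
ft_force: [-1.8, 1.0, 3.8]
grip_width: 0.0008
```

Call:
{"op": "carry_out", "data": {
  "moves": [
    [0,0,0.1,0,0,0,0],
    [0,0,0.2,0,0,0,0],
    [0,0,0.2,0,0,0,0]
  ]
}}

```text
time: 4.45
position: [0.6069, 0.0436, 0.0828]
tool_rot: [0.569, 0.421, -0.42, -0.568]
ft_force: [-4.0, 0.7, 14.3]
grip_width: 0.0003
```

Corner 2 (far left) sank about 4.5 mm under under 4 N and then stopped hard, while corner 1 stayed firm. Next is shim 2.

Call:
{"op": "carry_out", "data": {
  "moves": [
    [0,0,-2.5,0,0,0,0],
    [0,0,-5,0,0,0,0],
    [0,0,-5,0,0,0,0],
    [0,3,-5,0,0,0,0],
    [0,6.3,-5,0,0,0,0],
    [0,6.3,-5,0,0,0,0],
    [0,6.3,-5,0,0,0,0]
  ]
}}

```text
time: 5.15
position: [0.6247, 0.1043, 0.1296]
tool_rot: [-0.568, -0.421, 0.421, 0.568]
ft_force: [-0.3, -0.0, -0.0]
grip_width: 0.001
```

Run:
```python
from h import *
import cv2
go(.065,.139,.046)
im=robot.camera("side"); cv2.imwrite("pics/side2.png",cv2.resize(im[130:310,220:420,::-1],None,fx=3,fy=3,interpolation=cv2.INTER_CUBIC))
```

```text
t 5.15 pos [0.6247 0.1043 0.1296] base [0.0641 0.138 ] F [-0.31 -0.02 -0.04] target [0.6258 0.1049 0.071 ] shift cm [ 0.1   5.86 -0.09] turn [-0.001  0.002 -0.001]
```

View pics/side2.png

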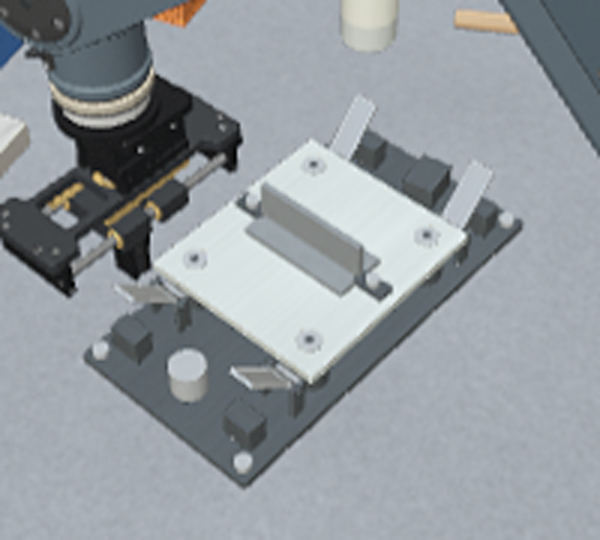

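The fingertips sit above leaf 2 (crop pixel 135,275) and all leaves still stand.

Call:
{"op": "carry_out", "data": {
  "moves": [
    [0,0,0.8,0,0,0,0],
    [0,0,1.4,0,0,0,0],
    [0,0,1.9,0,0,0,0],
    [0,0,2.4,0,0,0,0],
    [0,0,2.9,0,0,0,0],
    [0,0.1,3.4,0,0,0,0],
    [0,0.1,3.9,0,0,0,0],
    [0,0.1,4.3,0,0,0,0],
    [0,0.1,4.7,0,0,0,0],
    [0,0.1,5.1,0,0,0,0],
    [0,0.1,5.4,0,0,0,0],
    [0,0.1,5.4,0,0,0,0]
  ]
}}

```text
time: 6.4
position: [0.6253, 0.1047, 0.076]
tool_rot: [-0.568, -0.421, 0.421, 0.568]
ft_force: [0.5, 0.2, 2.1]
grip_width: 0.0007
```

Call:
{"op": "carry_out", "data": {
  "moves": [
    [0,0,0.2,0,0,0,0],
    [0,0,0.3,0,0,0,0],
    [0,0,0.4,0,0,0,0],
    [0,0,0.5,0,0,0,0],
    [0,0,0.5,0,0,0,0]
  ]
}}

```text
time: 6.9
position: [0.6253, 0.1049, 0.0715]
tool_rot: [-0.568, -0.421, 0.421, 0.568]
ft_force: [1.0, 1.9, 2.8]
grip_width: 0.0004
```

Call:
{"op": "carry_out", "data": {
  "moves": [
    [0,0,0.1,0,0,0,0],
    [0,0,0.2,0,0,0,0],
    [0,0,0.2,0,0,0,0],
    [0,0,0.2,0,0,0,0]
  ]
}}

```text
time: 7.3
position: [0.6254, 0.1049, 0.0713]
tool_rot: [0.568, 0.421, -0.42, -0.568]
ft_force: [-2.0, 3.0, 13.6]
grip_width: 0.0003
```

Hard stop at tip height 46.3 mm, so the leaf is flat. I'll lift straight up, clear the jig and look.

Call:
{"op": "carry_out", "data": {
  "moves": [
    [0,0,-2,0,0,0,0],
    [0,0,-6,0,0,0,0],
    [0,0,-11,0,0,0,0],
    [0,0,-15,0,0,0,0],
    [0,4,-15,0,0,0,0],
    [0,9,-15,0,0,0,0],
    [0,14,-15,0,0,0,0],
    [0,18,-15,0,0,0,0],
    [0,18,-15,0,0,0,0],
    [0,18,-15,0,0,0,0],
    [0,18,-15,0,0,0,0]
  ]
}}

```text
time: 8.4
position: [0.6771, 0.2752, 0.2183]
tool_rot: [-0.569, -0.419, 0.422, 0.569]
ft_force: [0.1, -0.1, -0.9]
grip_width: 0.0004
```

Run:
```python
from h import *
import cv2
go(0,0,.2)
a=robot.camera("side"); a=cv2.resize(a[155:295,240:400,::-1],None,fx=4,fy=4,interpolation=cv2.INTER_CUBIC)
cv2.imwrite("pics/side3.png",a)
b=robot.camera("top"); cv2.imwrite("pics/top3.png",cv2.resize(b[155:271,232:382,::-1],None,fx=5,fy=5,interpolation=cv2.INTER_CUBIC))
```

```text
t 8.4 pos [0.6771 0.2752 0.2183] base [0.0643 0.3168] F [ 0.07 -0.07 -0.9 ] target [ 0.523 -0.009  0.225] shift cm [-31.69  -0.56   6.4 ] turn [-0.002 -0.001 -0.003]
```

View pics/side3.png

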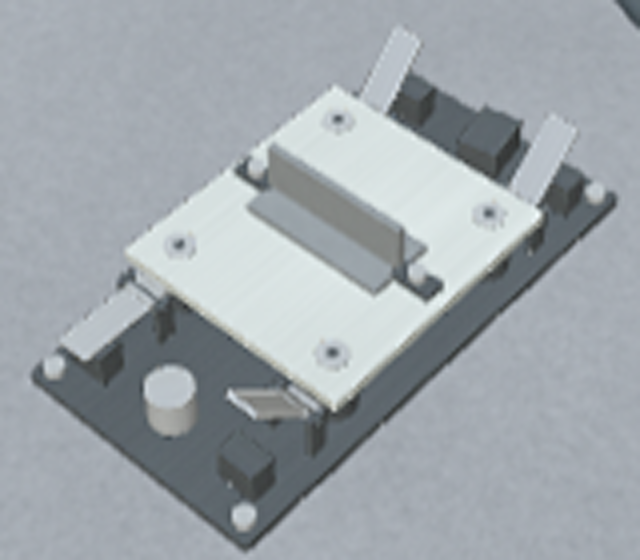

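View pics/top3.png

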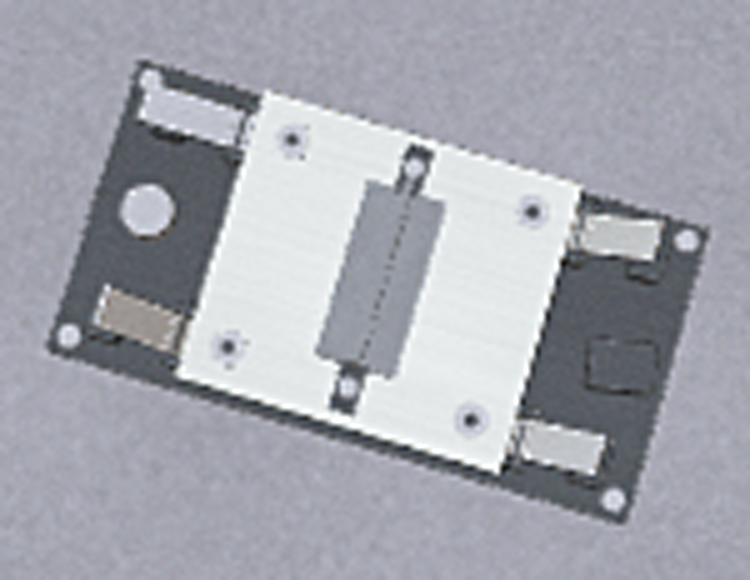

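Both views show leaf 2 flat on its stop. The other three leaves and the land pixels are unchanged from the start. I'll check the leaf's outer end once, then hand in.

Run:
```python
from h import *
print("flat leaf end, expect y~.170:",inb(ray("top",(np.array([143,103])+.5)/5-.5+[232,155],.046)))
robot.hand_in();print(robot.get_obs()['time'])
```

```text
flat leaf end, expect y~.170: [0.06253953 0.16747435]
the job is handed in; nothing more can be done
the job is handed in; nothing more can be done
```

The far left corner (corner 2) is the one that rocks. I pressed its shim flat and handed the job in about 8.5 s into the 51 s limit. The hand-in gave no verdict.

- **Finding the corner:** Corner 1 held at about 62 mm under 15 N. Corner 2 sank about 4.5 mm under less than 4 N, then stopped hard at 14 N. I did not press corners 3 and 4, because corner 2 had already been found.
- **Pressing the shim:** I pushed shim 2 straight down until it stopped hard, with the fingertip 46.3 mm above the table at 13.6 N. A flat leaf should be at 46 mm.
- **Last checks:** Both camera views show leaf 2 flat and the other three leaves still standing. The plate's lands, the magnet and the block are at the same pixels as at the start. The arm was clear of everything.
- **Small disagreements:** In the top view, the flat leaf's free end measured y = 0.167 m in the base frame, against an expected 0.170 m. That is close to the calibration error. The two cameras differed by 3 to 4 mm on the jig's position, so I used a point between them. I did not recheck the spray can, hammer, brush and tray in the last pictures, but the fingers never came down near them.

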